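# Hold a gel cassette in the slot of the gel reader

### The arm

A 6-joint arm with a two-finger parallel gripper is mounted at the origin on a cart in front of the work surface, level with it; the furniture and walls round the work are solid. World frame = base frame: x ahead of the robot, y to its left, z up, the work surface at z = 0. Lengths are in m, angles in degrees, forces in N, time in s.
With the tool pointing down it reaches from about 0.4 to 0.825 m from the base axis. Payload 7 kg.
Tool frame: the origin (TCP) lies midway between the tips of the shut fingers; the grasp point (between the pads) lies 19 mm behind it; z points along the fingers, y is the line along which they close (so a half turn about z gives the same grasp; the last joint's range is limited). The gripper opens to 88 mm and grips with 3 to 60 N. Pads are 19 mm wide; open, the fingers measure 130 mm over their backs; the gripper's body (78 mm by 193 mm) begins 47 mm behind the grasp point.
Start: joints at [16.507, 20.546, 0.682, 0, -70.136, -16.507], TCP at [0.675, -0, 0.202] pointing down, gripper open.
Joint ranges: [-176.03, 176.03], [-82.01, 121.73], [-58.28, 71.71], [-173.87, 95.51], [-174.79, -0.11], [-173.66, 173.66]. Speed limits (degrees/s): [136.94, 136.94, 172.46, 180, 180, 180].

### API

Orientations are given as [roll, pitch, yaw] about the fixed x, y, z axes, in that order (R = Rz(yaw) Ry(pitch) Rx(roll)).
In Python, from plant import ctrl gives the robot as it stands. The module is installed in compiled form; this text tells all that it offers.
- The arm moves only by the tool send_rows, never from a script. Its argument "plan" is a list that holds one entry, the list of rows, each a list of 6 numbers: the shift along the tool's x, y, z in cm, then the turn, a rotation vector about the tool's x, y, z in degrees. A call has 1 to 8 rows; each row is the pose to reach, as a shift and turn from the pose commanded when the call began, along the tool's axes at that moment; what a row does not reach only later rows make up. A row lasts 1/12 s, in which the tool goes at most 41.7 mm and 7.16 degrees, less where a joint would pass 70% of its speed; a pose out of reach is approached as far as the arm can. A call with a gripper value outside its range is refused whole. "fingers" is the opening, from 0 (shut) to 1 (fully open), set as the call begins (left out, the last holds). The fingers move at their own pace and stop on an object; the grip force is fixed at half the most. Time passes only in rows, so rows that repeat a pose let the fingers close. It gives the time, the measured TCP pose, the force, the opening and the grip force at its end, in the units of the state.
- ctrl.get_obs(): the state, without advancing time (a new reading comes with each control period).
- ctrl.snapshot(name): name is "scene" or "side" or "wrist"; returns a dict with "img" (400x640x3 uint8, red, green, blue), "K" (3x3 intrinsics, pixels), "pose" (4x4, takes a point from camera to world coordinates). Camera axes: x right, y down, z forward; pixel columns grow to the right and rows downward; lengths in m; the calibration is good to about 2 mm. A picture is of the moment at which its call begins. There is no depth.
- ctrl.close_job(): hands the job in; it is judged then, once.
The state is a dict: "clock": time; "joint_pos": joint angles; "qvel": joint speeds; "tau": joint torques, N m; "tool_pos": TCP position; "orientation": TCP orientation; "force": force on the tool from outside, world axes, zero at the start; "moment": the same for the moment, N m; "opening": finger opening in m; "gripper_force": force on a finger pad.
Only numpy, scipy, OpenCV 4.12 (cv2) and the standard library are available. Lean on these libraries where they do the work, as an engineer would, in place of code of your own. Each camera call takes 0.05 s, during which the arm holds its last target. There are 200 camera calls.

### The job

Draw the green-topped gel cassette upward out of the rack by its top edge and lower it, upright, through the narrow slot in the lid of the blue gel reader, without forcing it, until the black line around the cassette is level with the lid's top. The program finishes while the gripper is still holding it there, still and hanging clear of the reader's bottom, for the reading. Leave the two grey-topped cassettes in their slots and the other things on the bench where they are.

Things in the scene. Friction and masses are not known exactly. Their poses are not given: they have to be found in the camera images.
- gel_green: the cassette to read: rigid plate 8 (x) x 80 (y) x 100 (z) mm, about 0.11 kg, origin at the centre of its lower edge (lowest 4 mm narrowed to 5 x 77). Top 22 mm green, the rest white; a black line 4 mm wide runs round it 55 mm above the lower edge. Both broad faces are alike; either may face either way. Starts on the floor of any of the three rack slots (top edge 108 mm above the bench)
- gel_line (a point): centre of the green-topped cassette at the height of the black line, 55 mm above its lower edge; axes as the cassette's
- gel_foot (a point): centre of the green-topped cassette's lower edge; axes as the cassette's
- gel_grey1: loose gel cassette of the same size, with a grey top strip, standing in another slot of the rack; origin at the centre of its lower edge; leave it there
- gel_grey2: second loose grey-topped cassette of the same size in the remaining slot; origin at the centre of its lower edge; leave it there
- cassette_rack: fixed grey rack 156 (x) x 112 (y) x 60 mm tall, origin at the centre of its underside, floor 8 mm high. Slots at x = -50, 0, +50 mm; a cassette stands with its thickness along the rack's x. White ribs up to z = 58 mm guide its two side edges with 1 mm play each way; lifted over 55 mm it is clear. The broad faces are free in the middle, 42 mm from the next cassette's
- gel_reader: fixed blue box 110 (x) x 150 (y) x 100 mm tall, white lid 10 mm thick, display on its -x face; origin at the centre of its underside. Slot in the lid's middle 12 (x) x 84 (y) mm, 2 mm wider than a cassette on every side, with a black 45 degree lead-in chamfer 3 mm wide round its mouth. Below it is hollow down to a floor 8 mm above the bench: a cassette let go falls down to it
- reader_slot (a point): centre of the slot at the level of the lid's top face, 100 mm above the bench; x across the slot, y along it, z up
- tip_rack: loose red pipette-tip rack on a blue base, 82 x 122 x 60 mm, origin at the centre of its underside; leave alone
- petri_dish: loose upturned glass dish, 91 mm across, 24 mm high, origin at the centre of its underside; leave alone
- felt_marker: loose felt marker lying on the bench, 14 x 128 (y) x 16 mm, origin at the centre of its underside; leave alone

How it is judged (in metres and radians):
On the way, in this order (a step that is already met when the one before it is completed fails the run):
1. the green-topped cassette is held by the fingers, its lower edge drawn up clear of the rack (z of gel_foot in the frame of cassette_rack above 0.062 m and contact force between the fingers and gel_green above 1.5 N), for 0.1 s.
2. still held, its lower edge has passed down through the reader's slot (z of gel_foot in the frame of reader_slot below -0.015 m and horizontal distance between gel_foot and reader_slot below 0.012 m and contact force between the fingers and gel_green above 1.5 N), for 0.1 s.
At the end, for the whole second after the job is handed in: green cassette held by the fingers (over 1.5 N) in the slot: line within 8 mm of the lid's top level, lower edge within 12 mm of the slot centre in plan, upright within 0.1 rad, under 0.02 m/s, under 10 N on the reader; grey cassettes moved under 20 mm, other loose things under 30 mm (z of gel_line in the frame of reader_slot between -0.008 and 0.008 m and horizontal distance between gel_foot and reader_slot below 0.012 m and angle between the z axis of gel_green and the z axis of gel_reader, either way round below 0.1 rad and contact force between the fingers and gel_green above 1.5 N and contact force between gel_green and gel_reader below 10 N and linear speed of gel_green below 0.02 m/s and distance of each of gel_grey1, gel_grey2 from where it was at the start of the episode below 0.02 m and distance of each of tip_rack, petri_dish, felt_marker from where it was at the start of the episode below 0.03 m); the arm keeps its last pose, push and grip.
It fails at once if the cassette is forced against the reader (over 30 N) (contact force between gel_green and gel_reader above 30 N).
It fails at once if a grey-topped cassette is moved more than 20 mm (distance of any of gel_grey1, gel_grey2 from where it was at the start of the episode above 0.02 m).
It fails at once if the tip rack, dish or marker is moved more than 30 mm (distance of any of tip_rack, petri_dish, felt_marker from where it was at the start of the episode above 0.03 m).
It also fails if it takes over 42 s, if anything falls off the work surface, if the arm or the gripper's body presses on something with over 40 N, if the wrist force passes 120 N, or if a joint passes its speed limit or range.

## Working session

There is one attempt and no reset: what is moved stays moved. The work goes in short steps, Python scripts to look and compute and a tool call to move; the robot and the scene stay as the last step left them, time stands still between calls to the robot, and variables do not carry over. Pictures are saved under pics/ and viewed, at most 10 in all, crops included, and the job is handed in when it is done.

Besides the shell and the picture viewer there is one more tool, called after ">>>" as a command line: name --argument value ..., lists and objects as JSON in quotes. send_rows: Moves the arm, as the interface text tells. Its arguments: {"type":"object","properties":{"plan":{"type":"array","items":{"type":"array","items":{"type":"array","items":{"type":"number"}}}},"fingers":{"type":"number"}},"required":["plan"]}

```bash
mkdir -p pics
cat > h.py <<'E'
import numpy as np, cv2, pickle
from plant import ctrl
def snap(n,f):
    s=ctrl.snapshot(n); cv2.imwrite(f'pics/{f}.png',s['img'][:,:,::-1]); pickle.dump(s,open(f'pics/{f}.pkl','wb')); return s
def ray(s,u,v,z):
    K=np.array(s['K']);T=np.array(s['pose']);d=T[:3,:3]@np.linalg.solve(K,[u,v,1]);o=T[:3,3]
    return o+d*(z-o[2])/d[2]
def proj(s,P):
    K=np.array(s['K']);T=np.array(s['pose']);p=(np.atleast_2d(P)-T[:3,3])@T[:3,:3]; q=p@K.T; return q[:,:2]/q[:,2:]
E
python3 - <<'E'
from h import *
o=ctrl.get_obs();print(o['tool_pos'],o['orientation'],o['opening'])
for n in('scene','wrist'):
    s=snap(n,n+'0');print(n,s['pose'],s['K'])
E
```

```text
[ 6.74487918e-01 -5.10148757e-05  2.01243845e-01] [ 1.79907868e+02 -9.91945134e-03 -9.00079879e+01] 0.08778405511583229
scene [[ 0.62937411 -0.37532707  0.68045413 -0.26809454]
 [-0.7768342  -0.32687762  0.53821896 -0.7930741 ]
 [ 0.02041708 -0.86734112 -0.49729521  0.72301357]
 [ 0.          0.          0.          1.        ]] [[480.14482177   0.         316.60634874]
 [  0.         480.14482177 196.26868676]
 [  0.           0.           1.        ]]
wrist [[-9.99999343e-01  3.19514847e-05 -1.14556128e-03  6.75474214e-01]
 [-2.88024585e-04  9.60518264e-01  2.78216788e-01 -7.56330769e-02]
 [ 1.10922197e-03  2.78216935e-01 -9.60517624e-01  3.84395892e-01]
 [ 0.00000000e+00  0.00000000e+00  0.00000000e+00  1.00000000e+00]] [[289.2584705    0.         317.95186644]
 [  0.         289.2584705  203.85551598]
 [  0.           0.           1.        ]]
```

View pics/scene0.png

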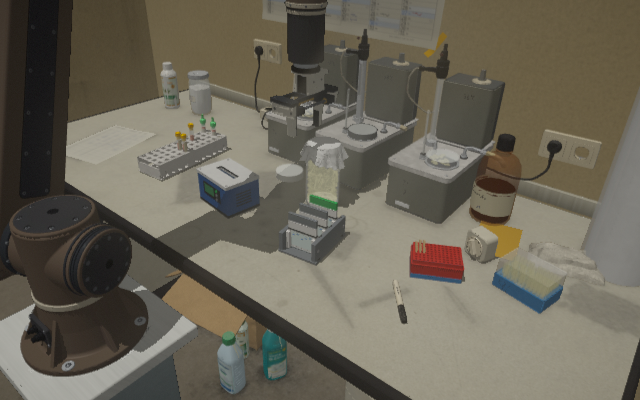

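View pics/wrist0.png

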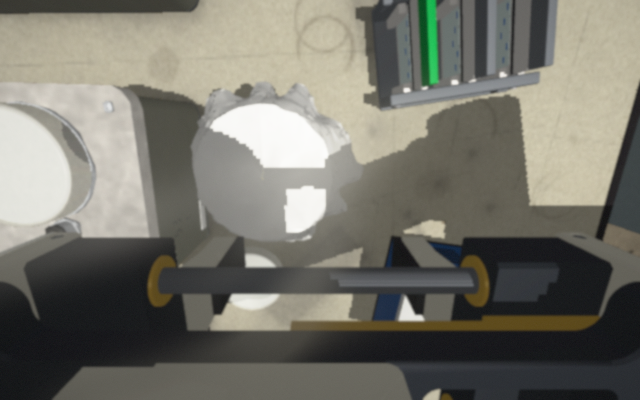

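The scene shows the rack near (312,233) with green in the far slot (323,201), and the reader near (229,186). A tall jar stands by the rack at (323,175). The wrist view shows the green edge at (430,40).

Run:
```python
from h import *
s=snap('side','side0');print(s['pose'],s['K'])
i=cv2.imread('pics/scene0.png')
c=cv2.resize(i[145:275,185:365],None,fx=4.4,fy=4.4,interpolation=cv2.INTER_CUBIC);print(c.shape)
cv2.imwrite('pics/c0.png',c)
print(ray(s:=pickle.load(open('pics/wrist0.pkl','rb')),433,82,.108),ray(s,427,0,.108))
```

```text
[[-0.98795947 -0.08337795  0.13032345  0.47874084]
 [-0.15415744  0.60183624 -0.78359978  0.74178885]
 [-0.01309843 -0.79425516 -0.60744315  0.74933307]
 [ 0.          0.          0.          1.        ]] [[363.17935408   0.         322.08793489]
 [  0.         363.17935408 195.82231982]
 [  0.           0.           1.        ]]
(572, 792, 3)
[ 0.57313085 -0.10809767  0.108     ] [ 0.58507097 -0.17097513  0.108     ]
```

View pics/c0.png

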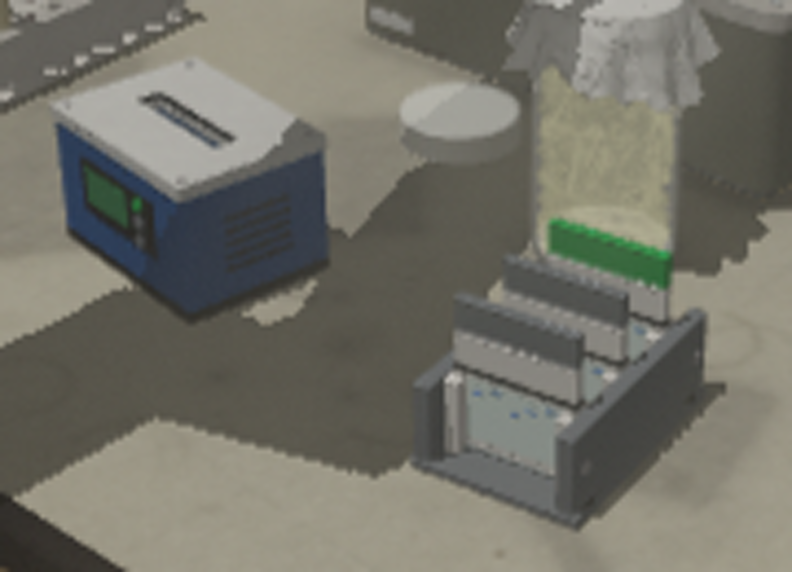

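View pics/side0.png

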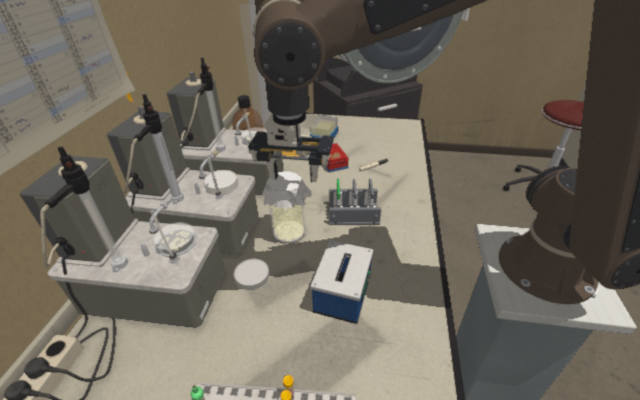

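Crop: reader lid corners are (55,105), (192,60), (325,140) and (180,195), with slot ends at (145,98) and (235,140). The green top edge runs (552,220)–(670,255). The side view shows the jar lid at (289,183), jar base at (289,235), and the slot near (344,267).

Run:
```python
from h import *
L=lambda f:pickle.load(open(f'pics/{f}.pkl','rb'))
a,b,w=L('scene0'),L('side0'),L('wrist0')
C=lambda x,y:(x/4.4+185,y/4.4+145)
for n,p,z in [('lid',(55,105),.1),('lid',(192,60),.1),('lid',(325,140),.1),('lid',(180,195),.1),('slot',(145,98),.1),('slot',(235,140),.1),('green',(552,220),.108),('green',(670,255),.108),('rackfoot',(580,525),0),('rackfoot',(413,462),0),('jarbase',(607,240),0),('dish',(460,105),.024)]:
    print(n,ray(a,*C(*p),z).round(4))
print('slot side',ray(b,344,267,.1),'jar base side',ray(b,289,235,0))
for z in(.1,.12,.14,.16,.18,.2): print(z,ray(w,268,168,z)[:2].round(3),ray(b,289,183,z)[:2].round(3),'lid left/right wrist',ray(w,196,170,z)[:2].round(3),ray(w,340,170,z)[:2].round(3))
```

```text
lid [0.4827 0.2382 0.1   ]
lid [0.5873 0.2228 0.1   ]
lid [0.5632 0.0717 0.1   ]
lid [0.4549 0.0864 0.1   ]
slot [0.5279 0.2023 0.1   ]
slot [0.5258 0.1143 0.1   ]
green [ 0.5681 -0.1113  0.108 ]
green [ 0.5813 -0.1881  0.108 ]
rackfoot [ 0.4635 -0.22    0.    ]
rackfoot [ 0.4464 -0.1104  0.    ]
jarbase [ 0.7184 -0.0373  0.    ]
dish [0.7695 0.1422 0.024 ]
slot side [0.52496122 0.16806207 0.1       ] jar base side [ 0.70761232 -0.02130113  0.        ]
0.1 [ 0.724 -0.03 ] [ 0.729 -0.146] lid left/right wrist [ 0.796 -0.028] [ 0.653 -0.028]
0.12 [ 0.721 -0.033] [ 0.722 -0.119] lid left/right wrist [ 0.787 -0.031] [ 0.655 -0.031]
0.14 [ 0.718 -0.037] [ 0.714 -0.092] lid left/right wrist [ 0.779 -0.035] [ 0.656 -0.035]
0.16 [ 0.714 -0.04 ] [ 0.706 -0.064] lid left/right wrist [ 0.77  -0.038] [ 0.658 -0.038]
0.18 [ 0.711 -0.043] [ 0.699 -0.037] lid left/right wrist [ 0.762 -0.042] [ 0.66  -0.042]
0.2 [ 0.707 -0.046] [ 0.691 -0.01 ] lid left/right wrist [ 0.754 -0.045] [ 0.661 -0.045]
```

>>> send_rows --plan '[[[3,3,0,0,0,-3],[6,5.5,0,0,0,-6],[9,8.5,0,0,0,-9],[11,10,0,0,0,-9],[11,10,0,0,0,-9],[11,10,0,0,0,-9],[11,10,0,0,0,-9]]]' --fingers 0.36

```text
clock: 0.73
tool_pos: [0.5752, -0.11, 0.2023]
orientation: [-180.0, 0.0, -81.0]
force: [0.8, 1.1, -0.5]
opening: 0.0464
gripper_force: 0.0
```

Run:
```python
from h import *
o=ctrl.get_obs();print(o['tool_pos'],o['orientation'],o['opening'],o['clock'])
snap('wrist','w1')
```

```text
[ 0.57521836 -0.11004089  0.20227637] [-1.79974927e+02  2.21465977e-03 -8.10345197e+01] 0.046420300699141576 0.7333
```

View pics/w1.png

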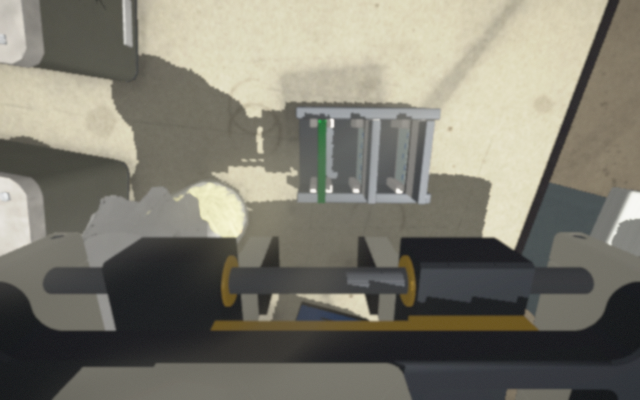

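The wrist view shows the green top edge nearly vertical from (321,118) to (322,203), with the jar lid clear to the left at (215,215).

```bash
cat >> h.py <<'E'
def green(s,z,r0=0,r1=400):
    i=s['img'].astype(int);m=(i[:,:,1]>i[:,:,0]+40)&(i[:,:,1]>i[:,:,2]+25);m[:r0]=0;m[r1:]=0
    n,lab,st,_=cv2.connectedComponentsWithStats(m.astype(np.uint8));k=1+np.argmax(st[1:,4])
    v,u=np.nonzero(lab==k);print('n',st[k])
    f=np.polyfit(v,u,1);v0,v1=np.quantile(v,[0,1])
    P=[ray(s,np.polyval(f,x),x,z) for x in(v0-.5,v1+.5)];d=P[0]-P[1]
    print('ends',P[0].round(4),P[1].round(4),'len',np.hypot(*d[:2]),'c',((P[0]+P[1])/2).round(4),'yaw',np.degrees(np.arctan2(d[0],-d[1])))
E
python3 - <<'E'
from h import *
s=pickle.load(open('pics/w1.pkl','rb'));green(s,.108,r1=235)
print(s['img'][150,312:340].tolist())
E
```

```text
n [318 119   8  42 245]
ends [ 0.5845 -0.1866  0.108 ] [ 0.5789 -0.1485  0.108 ] len 0.03855253989921976 c [ 0.5817 -0.1675  0.108 ] yaw 8.321141975203336
[[92, 94, 93], [93, 94, 92], [92, 95, 92], [92, 95, 92], [89, 95, 90], [83, 98, 83], [74, 106, 78], [69, 111, 74], [68, 114, 74], [68, 114, 74], [70, 116, 76], [71, 115, 76], [75, 118, 81], [95, 126, 100], [127, 143, 133], [149, 156, 154], [155, 160, 161], [156, 160, 161], [156, 160, 161], [147, 151, 153], [129, 133, 134], [107, 109, 108], [97, 99, 98], [94, 97, 94], [96, 98, 97], [95, 98, 96], [96, 98, 95], [96, 98, 97]]
```

```bash
sed -i "s/+40)/+18)/;s/+25)/+15)/" h.py
python3 - <<'E'
from h import *
s=pickle.load(open('pics/w1.pkl','rb'));green(s,.108,r1=235)
E
```

```text
n [317 119  10  84 668]
ends [ 0.5845 -0.1866  0.108 ] [ 0.5724 -0.1072  0.108 ] len 0.08034075859876244 c [ 0.5784 -0.1469  0.108 ] yaw 8.640496717951896
```

>>> send_rows --plan '[[[2.2,0.1,0,0,0,0.3],[4.3,0.3,0,0,0,0.3],[4.3,0.3,2,0,0,0.3],[4.3,0.3,4,0,0,0.3],[4.3,0.3,6,0,0,0.3],[4.3,0.3,7,0,0,0.3],[4.3,0.3,7,0,0,0.3]]]'

```text
clock: 1.37
tool_pos: [0.5776, -0.1522, 0.1292]
orientation: [179.7, 0.1, -81.3]
force: [-0.8, 0.5, -0.5]
opening: 0.0319
gripper_force: 0.0
```

Run:
```python
from h import *
o=ctrl.get_obs();print(o['tool_pos'],o['orientation'],o['opening'],o['force'])
s=snap('wrist','w2');green(s,.108)
```

```text
[ 0.57763753 -0.15217143  0.1292048 ] [ 1.79720529e+02  5.54171198e-02 -8.12685473e+01] 0.03192643328391929 [-0.77106913  0.54432242 -0.48048452]
n [311 175  12  94 987]
ends [ 0.5848 -0.1899  0.108 ] [ 0.5738 -0.1159  0.108 ] len 0.07478560742960771 c [ 0.5793 -0.1529  0.108 ] yaw 8.42294468243802
```

View pics/w2.png

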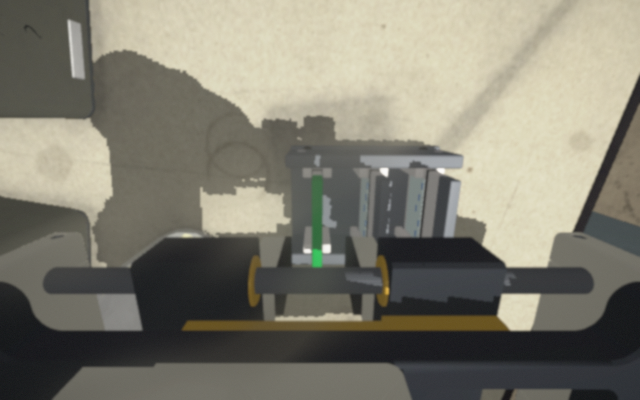

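The green edge (318,175–265) sits centred between the fingers, which are clear of the greys.

>>> send_rows --plan '[[[0,0,2,0,0,0],[0,0,4,0,0,0],[0,0,5.2,0,0,0],[0,0,5.2,0,0,0],[0,0,5.2,0,0,0],[0,0,5.2,0,0,0]]]'

```text
clock: 1.92
tool_pos: [0.5801, -0.1529, 0.0819]
orientation: [-179.9, -0.0, -81.3]
force: [-0.2, 0.2, 0.2]
opening: 0.0317
gripper_force: 0.0
```

>>> send_rows --plan '[[[0,0,0,0,0,0],[0,0,0,0,0,0],[0,0,0,0,0,0],[0,0,0,0,0,0],[0,0,0,0,0,0],[0,0,0,0,0,0],[0,0,0,0,0,0],[0,0,0,0,0,0]]]' --fingers 0

```text
clock: 2.58
tool_pos: [0.5791, -0.153, 0.0806]
orientation: [-180.0, -0.0, -81.3]
force: [0.1, 0.3, 4.6]
opening: 0.0073
gripper_force: 30.0
```

>>> send_rows --plan '[[[0,0,-1,0,0,0],[0,0,-3,0,0,0],[0,0,-5.5,0,0,0],[0,0,-8,0,0,0],[0,0,-11,0,0,0],[0,0,-14,0,0,0],[0,0,-14,0,0,0],[0,0,-14,0,0,0]]]'

```text
clock: 3.25
tool_pos: [0.5795, -0.1529, 0.2225]
orientation: [-179.8, -0.0, -81.3]
force: [-0.8, 0.8, -2.1]
opening: 0.0073
gripper_force: 30.0
```

>>> send_rows --plan '[[[-2,0,0,0,0,0],[-5.5,0,0,0,0,0],[-9.5,0,0,0,0,0],[-13.5,0,0,0,0,0],[-17.5,0,0,0,0,0],[-21.5,0,0,0,0,0],[-25.5,0,0,0,0,0],[-28.5,0,0,0,0,0]]]'

```text
clock: 3.92
tool_pos: [0.534, 0.131, 0.2191]
orientation: [179.9, -0.0, -81.3]
force: [0.2, -0.4, -1.5]
opening: 0.0073
gripper_force: 30.0
```

>>> send_rows --plan '[[[-3,-0.1,0,0,0,4],[-6,-0.3,0,0,0,8],[-9,-0.5,0,0,0,12],[-10,-0.5,0,0,0,17],[-10,-0.5,0,0,0,17.7],[-10,-0.5,0,0,0,17.7],[-10,-0.5,0,0,0,17.7],[-10,-0.5,0,0,0,17.7]]]'

```text
clock: 4.58
tool_pos: [0.5253, 0.2274, 0.2198]
orientation: [180.0, -0.0, -99.0]
force: [-0.7, 0.4, -0.2]
opening: 0.0066
gripper_force: 30.0
```

Run:
```python
from h import *
o=ctrl.get_obs();print(o['tool_pos'],o['orientation'],o['opening'],o['clock'])
snap('wrist','w3');snap('side','side3')
```

```text
[0.52528927 0.22736966 0.21980372] [ 1.79964367e+02 -3.68001133e-02 -9.89630913e+01] 0.006649149940243946 4.5833
```

View pics/w3.png

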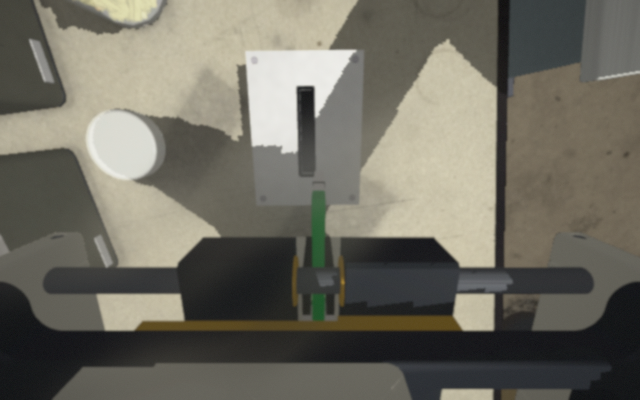

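The reader lid spans (247,50)–(364,205). The black slot mouth is at columns 297–315, rows 86–176, and the held cassette's front end is at (318,190).

```bash
cat >> h.py <<'E'
def slot(s,box,th=75):
    x0,y0,x1,y1=box;g=cv2.cvtColor(s['img'],cv2.COLOR_RGB2GRAY)
    m=np.zeros(g.shape,np.uint8);m[y0:y1,x0:x1]=g[y0:y1,x0:x1]<th
    n,lab,st,_=cv2.connectedComponentsWithStats(m);k=1+np.argmax(st[1:,4]);print(st[k])
    v,u=np.nonzero(lab==k)
    W=np.array([ray(s,a,b,.1)[:2] for a,b in zip(u,v)])
    c,wh,an=cv2.minAreaRect((W*1e3).astype(np.float32));print('slot rect mm',c,wh,an)
    f=np.polyfit(W[:,1],W[:,0],1);print('mean',W.mean(0),'yaw',-np.degrees(np.arctan(f[0])))
E
python3 - <<'E'
from h import *
s=pickle.load(open('pics/w3.pkl','rb'))
slot(s,(280,75,335,182),75);slot(s,(280,75,335,182),60);green(s,.2198-.0806+.108)
for p in[(247,52),(363,50),(254,205),(360,206)]: print('corner',ray(s,*p,.1).round(4))
t=ctrl.get_obs()['tool_pos'];print(proj(s,[t+[0,0,.019]]))
E
```

```text
[298  87  17  70 980]
slot rect mm (526.3743896484375, 153.06307983398438) (66.97978210449219, 15.712118148803711) 82.5733871459961
mean [0.5259907  0.14936933] yaw -7.44987114188832
[298  87  16  49 636]
slot rect mm (525.2703247070312, 142.57156372070312) (45.63417053222656, 14.355992317199707) 82.7778549194336
mean [0.52469881 0.1412378 ] yaw -5.821332330570704
n [311 191  15  76 986]
ends [0.5202 0.1896 0.2472] [0.5275 0.2358 0.2472] len 0.04669650661504478 c [0.5239 0.2127 0.2472] yaw -8.945840058392216
corner [0.5711 0.081  0.1   ]
corner [0.4624 0.0964 0.1   ]
corner [0.5972 0.2297 0.1   ]
corner [0.483  0.2489 0.1   ]
[[318.95500543 247.67863036]]
```

Run:
```python
from h import *
s=pickle.load(open('pics/w3.pkl','rb'));g=cv2.cvtColor(s['img'],cv2.COLOR_RGB2GRAY)
for r in(95,130,155,170):print(r,g[r,290:322].tolist())
print(g[80:186,306].tolist())
for th in (85,95,105):slot(s,(285,78,330,182),th)
```

```text
95 [232, 232, 232, 231, 229, 217, 170, 101, 56, 57, 54, 40, 29, 28, 28, 29, 27, 27, 26, 28, 27, 28, 35, 73, 137, 199, 228, 235, 235, 235, 235, 235]
130 [231, 230, 230, 230, 230, 229, 217, 172, 110, 73, 74, 70, 61, 55, 56, 54, 55, 58, 55, 55, 56, 56, 57, 59, 75, 101, 120, 126, 126, 127, 126, 125]
155 [126, 126, 126, 125, 127, 127, 121, 108, 90, 78, 77, 78, 75, 74, 76, 75, 75, 76, 76, 75, 77, 77, 76, 78, 86, 102, 118, 125, 127, 127, 127, 127]
170 [123, 124, 123, 124, 124, 124, 122, 117, 102, 85, 80, 82, 83, 82, 79, 79, 80, 79, 79, 79, 79, 79, 80, 82, 89, 104, 114, 120, 122, 121, 122, 122]
[235, 235, 235, 234, 223, 177, 109, 53, 46, 59, 55, 37, 27, 29, 25, 27, 28, 29, 29, 28, 28, 29, 30, 30, 31, 32, 29, 32, 34, 35, 35, 37, 37, 37, 39, 41, 40, 41, 43, 45, 44, 45, 48, 48, 50, 51, 51, 51, 52, 54, 55, 57, 58, 58, 61, 61, 62, 62, 65, 65, 65, 65, 66, 68, 68, 70, 70, 71, 73, 73, 74, 73, 75, 75, 75, 75, 76, 76, 77, 77, 78, 77, 79, 78, 79, 78, 81, 81, 78, 80, 80, 82, 90, 92, 85, 81, 88, 106, 116, 119, 120, 120, 120, 119, 118, 120]
[ 298   87   17   89 1349]
slot rect mm (528.1788940429688, 163.044189453125) (86.9306869506836, 16.118803024291992) 81.05584716796875
mean [0.52777595 0.15985757] yaw -8.584620461721158
[ 297   87   18   90 1451]
slot rect mm (528.5922241210938, 163.52069091796875) (88.04791259765625, 16.68488883972168) 80.84654235839844
mean [0.52812808 0.16198845] yaw -8.38517404988845
[ 297   87   19   91 1529]
slot rect mm (528.1900634765625, 164.1048126220703) (89.09971618652344, 17.971546173095703) 80.71746063232422
mean [0.52809112 0.16283536] yaw -8.23395561934532
```

Run:
```python
from h import *
s=pickle.load(open('pics/w3.pkl','rb'));i=s['img']
t=np.array(ctrl.get_obs()['tool_pos']);d=np.array([.1545,.988,0]);c=t+.0061*d
f=c-.04*d
print(s['pose'][:3,3])
for h in(100,78,57,53,4): print(h,proj(s,[f+[0,0,-.0726+h/1e3]]))
for r in range(174,215,1):print(r,i[r,312:327].sum(1).tolist() if r%3==0 else '',i[r,318].tolist())
```

```text
[0.51446156 0.15273565 0.40299536]
100 [[319.0112811  198.09097106]]
78 [[318.87862005 189.04926322]]
57 [[318.77785745 182.18164107]]
53 [[318.76090157 181.0259885 ]]
4 [[318.59497148 169.71678044]]
174 [250, 272, 310, 347, 359, 359, 359, 357, 357, 356, 358, 360, 364, 364, 364] [123, 120, 116]
175  [122, 120, 115]
176  [121, 119, 114]
177 [318, 331, 344, 350, 358, 357, 357, 359, 357, 354, 357, 357, 358, 363, 365] [122, 120, 115]
178  [122, 119, 114]
179  [122, 120, 115]
180 [348, 344, 341, 338, 339, 339, 341, 339, 341, 342, 338, 344, 350, 356, 359] [117, 115, 109]
181  [104, 103, 98]
182  [97, 96, 91]
183 [317, 297, 302, 305, 310, 310, 310, 311, 313, 308, 305, 296, 301, 326, 350] [106, 105, 99]
184  [116, 115, 110]
185  [120, 118, 113]
186 [346, 344, 350, 350, 351, 353, 355, 350, 350, 351, 354, 343, 332, 339, 353] [121, 120, 114]
187  [121, 118, 114]
188  [119, 117, 112]
189 [344, 338, 336, 338, 337, 335, 335, 335, 333, 338, 338, 337, 343, 349, 354] [113, 115, 107]
190  [98, 108, 94]
191  [81, 102, 80]
192 [295, 262, 248, 244, 242, 244, 245, 241, 238, 241, 242, 254, 277, 320, 345] [
[... 240 characters left out ...]
, 258, 301, 336] [69, 98, 70]
199  [69, 100, 70]
200  [68, 100, 69]
201 [253, 238, 236, 233, 237, 242, 236, 236, 237, 238, 241, 241, 256, 290, 321] [67, 100, 69]
202  [68, 100, 69]
203  [67, 100, 68]
204 [245, 235, 236, 237, 237, 232, 234, 235, 238, 237, 235, 238, 248, 276, 302] [66, 100, 68]
205  [66, 100, 67]
206  [65, 100, 66]
207 [235, 231, 227, 230, 229, 234, 232, 232, 226, 231, 230, 232, 237, 247, 261] [66, 99, 67]
208  [64, 99, 67]
209  [63, 99, 65]
210 [229, 222, 225, 221, 226, 226, 226, 228, 222, 223, 225, 223, 236, 251, 290] [62, 99, 65]
211  [61, 98, 64]
212  [58, 96, 62]
213 [225, 216, 217, 216, 220, 215, 217, 214, 213, 218, 222, 222, 234, 290, 365] [58, 97, 62]
214  [59, 99, 62]
```

>>> send_rows --plan '[[[3.5,-0.6,0,0,0,0],[6.85,-1.3,0,0,0,0],[6.85,-1.3,0,0,0,0],[6.85,-1.3,1.5,0,0,0],[6.85,-1.3,3,0,0,0],[6.85,-1.3,3.8,0,0,0],[6.85,-1.3,3.8,0,0,0],[6.85,-1.3,3.8,0,0,0]]]'

```text
clock: 5.35
tool_pos: [0.5276, 0.1583, 0.1822]
orientation: [180.0, -0.0, -99.0]
force: [-0.3, 0.6, -0.6]
opening: 0.0071
gripper_force: 30.0
```

>>> send_rows --plan '[[[0,0,0,0,0,0],[0,0,0,0,0,0],[0,0,0,0,0,0]]]'

```text
clock: 5.6
tool_pos: [0.528, 0.159, 0.1829]
orientation: [-179.9, 0.0, -99.0]
force: [-0.4, -0.1, -1.8]
opening: 0.0073
gripper_force: 30.0
```

Run:
```python
from h import *
o=ctrl.get_obs();print(o['tool_pos'],o['orientation'],o['opening'],o['clock'],o['force'])
a=snap('wrist','w4')['img'];b=snap('side','side4')['img'];c=snap('scene','sc4')['img']
R=lambda i,k:cv2.resize(i,None,fx=k,fy=k,interpolation=cv2.INTER_CUBIC)
A=R(a[120:260,250:390],2.85);B=R(b[220:330,300:400],4)[:399,:400];C=R(c[140:220,190:270],5)
print(A.shape,B.shape,C.shape)
h=min(A.shape[0],B.shape[0]);W=np.hstack([A[:h],B[:h]]);cv2.imwrite('pics/m4.png',W[:,:,::-1]);cv2.imwrite('pics/c4.png',C[:,:,::-1])
```

```text
[0.52795246 0.15899603 0.18290654] [-1.79947129e+02  4.35759030e-02 -9.89840082e+01] 0.007319127684192563 5.6 [-0.37984561 -0.13184992 -1.77293569]
(399, 399, 3) (399, 400, 3) (400, 400, 3)
```

View pics/m4.png

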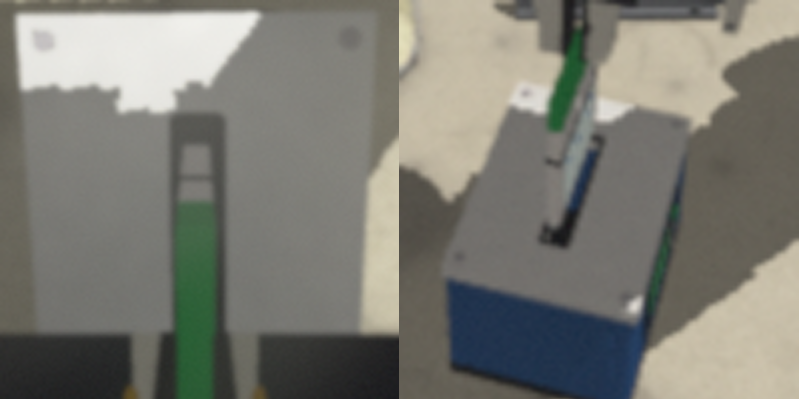

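The left panel shows the foot (columns 183–211, row 145) centred in the slot mouth (171–224, top row 115). The side panel shows the cassette standing over the slot.

Run:
```python
from h import *
s=pickle.load(open('pics/w4.pkl','rb'));g=cv2.cvtColor(s['img'],cv2.COLOR_RGB2GRAY)
print(list(enumerate(g[154:196,319].tolist(),154)))
for r in(165,174,178):print(r,list(enumerate(g[r,306:332].tolist(),306)))
t=np.array(ctrl.get_obs()['tool_pos']);d=np.array([.1557,.988,0]);c=t+.0061*d
for h,k in((0,.0385),(4,.04),(53,.04),(57,.04),(78,.04)): print(h,proj(s,[c-k*d+[0,0,-.0726+h/1e3]]))
m=np.array([.5283,.164,.1]);print('mouth end pred',proj(s,[m-.045*d,m-.042*d-[0,0,.003]]))
```

```text
[(154, 133), (155, 132), (156, 132), (157, 131), (158, 125), (159, 111), (160, 97), (161, 89), (162, 88), (163, 88), (164, 87), (165, 88), (166, 87), (167, 86), (168, 85), (169, 90), (170, 101), (171, 115), (172, 123), (173, 126), (174, 126), (175, 127), (176, 126), (177, 125), (178, 126), (179, 126), (180, 120), (181, 108), (182, 101), (183, 108), (184, 119), (185, 123), (186, 123), (187, 124), (188, 122), (189, 119), (190, 109), (191, 96), (192, 91), (193, 90), (194, 88), (195, 89)]
165 [(306, 131), (307, 132), (308, 125), (309, 110), (310, 94), (311, 88), (312, 87), (313, 87), (314, 88), (315, 88), (316, 88), (317, 86), (318, 87), (319, 88), (320, 86), (321, 86), (322, 88), (323, 86), (324, 87), (325, 85), (326, 85), (327, 87), (328, 96), (329, 113), (330, 126), (331, 130)]
174 [(306, 129), (307, 128), (308, 122), (309, 108), (310, 93), (311, 85), (312, 87), (313, 96), (314, 111), (315, 122), (316, 125), (317, 126), (318, 125), (319, 126), (320, 127), (321, 126), (322, 119), (323, 108), (324, 93), (325, 83), (326, 81), (327, 84), (328, 93), (329, 109), (330, 124), (331, 127)]
178 [(306, 128), (307, 127), (308, 123), (309, 108), (310, 91), (311, 85), (312, 91), (313, 104), (314, 117), (315, 122), (316, 125), (317, 124), (318, 125), (319, 126), (320, 124), (321, 123), (322, 121), (323, 109), (324, 95), (325, 84), (326, 82), (327, 83), (328, 92), (329, 110), (330, 123), (331, 128)]
0 [[319.27105533 170.08503041]]
4 [[319.28737281 169.14828807]]
53 [[319.50549571 180.39269669]]
57 [[319.5277708  181.54099529]]
78 [[319.66008925 188.36211708]]
mouth end pred [[319.4484158  160.23829756]
 [319.4319983  163.03831995]]
```

>>> send_rows --plan '[[[0.2,0.04,0,0,0,0],[0.2,0.04,0,0,0,0],[0.2,0.04,0.4,0,0,0],[0.2,0.04,0.8,0,0,0],[0.2,0.04,1.2,0,0,0],[0.2,0.04,1.6,0,0,0],[0.2,0.04,2,0,0,0],[0.2,0.04,2,0,0,0]]]'

```text
clock: 6.42
tool_pos: [0.5263, 0.1565, 0.1609]
orientation: [179.9, -0.1, -99.0]
force: [-0.0, 0.4, -0.5]
opening: 0.0067
gripper_force: 30.0
```

Run:
```python
from h import *
o=ctrl.get_obs();print(o['tool_pos'],o['orientation'],o['opening'],o['clock'],o['force'],o['moment'])
s=snap('wrist','w5');g=cv2.cvtColor(s['img'],cv2.COLOR_RGB2GRAY)
print(list(enumerate(g[150:205,319].tolist(),150)))
for r in(170,178):print(r,list(enumerate(g[r,306:332].tolist(),306)))
```

```text
[0.52629838 0.15648644 0.16094917] [ 1.79920008e+02 -5.97110223e-02 -9.90076416e+01] 0.006670735664277491 6.4167 [-0.04453725  0.43071161 -0.47573157] [0.00854051 0.03003543 0.01677489]
[(150, 230), (151, 230), (152, 229), (153, 229), (154, 229), (155, 226), (156, 222), (157, 212), (158, 188), (159, 166), (160, 163), (161, 173), (162, 175), (163, 159), (164, 141), (165, 126), (166, 111), (167, 96), (168, 91), (169, 94), (170, 103), (171, 118), (172, 126), (173, 129), (174, 128), (175, 130), (176, 127), (177, 127), (178, 127), (179, 126), (180, 123), (181, 111), (182, 102), (183, 113), (184, 123), (185, 125), (186, 126), (187, 125), (188, 124), (189, 120), (190, 111), (191, 99), (192, 95), (193, 92), (194, 92), (195, 91), (196, 91), (197, 91), (198, 91), (199, 91), (200, 91), (201, 92), (202, 92), (203, 92), (204, 90)]
170 [(306, 118), (307, 103), (308, 93), (309, 90), (310, 92), (311, 93), (312, 90), (313, 93), (314, 98), (315, 103), (316, 105), (317, 103), (318, 104), (319, 103), (320, 104), (321, 103), (322, 100), (323, 95), (324, 92), (325, 90), (326, 89), (327, 97), (328, 113), (329, 126), (330, 130), (331, 131)]
178 [(306, 118), (307, 104), (308, 91), (309, 85), (310, 87), (311, 87), (312, 92), (313, 104), (314, 119), (315, 125), (316, 128), (317, 127), (318, 127), (319, 127), (320, 128), (321, 126), (322, 124), (323, 115), (324, 100), (325, 90), (326, 86), (327, 94), (328, 110), (329, 125), (330, 129), (331, 129)]
```

Run:
```python
from h import *
s=pickle.load(open('pics/w5.pkl','rb'))
m=ray(s,318,158.3,.1);l=ray(s,318,182,.0883+.055)
print(m,l,'line-face minus mouth end (want 5mm)',(l-m)[:2]@[.1557,.988])
s=pickle.load(open('pics/w4.pkl','rb'))
m=ray(s,318,159.7,.1);l=ray(s,318,182,.1103+.055)
print((l-m)[:2]@[.1557,.988])
```

```text
[0.52005778 0.11225875 0.1       ] [0.52186764 0.12336645 0.1433    ] line-face minus mouth end (want 5mm) 0.011256194790245496
0.007090914454590475
```

>>> send_rows --plan '[[[0,-0.05,0.5,0,0,0],[0,-0.05,1,0,0,0],[0,-0.05,1.5,0,0,0],[0,-0.05,1.5,0,0,0],[0,-0.05,1.5,0,0,0],[0,-0.05,1.5,0,0,0]]]'

```text
clock: 6.97
tool_pos: [0.5275, 0.1567, 0.1472]
orientation: [-180.0, -0.0, -99.0]
force: [-0.1, 0.1, -1.0]
opening: 0.0069
gripper_force: 30.0
```

>>> send_rows --plan '[[[0,0,0.5,0,0,0],[0,0,1,0,0,0],[0,0,1.5,0,0,0],[0,0,2,0,0,0],[0,0,2.5,0,0,0],[0,0,2.5,0,0,0],[0,0,2.5,0,0,0],[0,0,2.5,0,0,0]]]'

```text
clock: 7.63
tool_pos: [0.5275, 0.1567, 0.1222]
orientation: [-180.0, -0.0, -99.0]
force: [1.0, 0.3, -1.7]
opening: 0.0071
gripper_force: 30.0
```

Run:
```python
from h import *
o=ctrl.get_obs();print(o['tool_pos'],o['orientation'],o['opening'],o['clock'],o['force'],o['moment'])
a=snap('wrist','w6')['img'];b=snap('side','side6')['img'];c=snap('scene','sc6')['img']
R=lambda i,k:cv2.resize(i,None,fx=k,fy=k,interpolation=cv2.INTER_CUBIC)[:399,:399]
A=R(a[120:260,250:390],2.86);C=R(c[150:220,200:270],5.71);B=R(b[220:320,290:390],4)
cv2.imwrite('pics/m6.png',np.hstack([A,B])[:,:,::-1])
for i in range(4):print(ctrl.get_obs()['tool_pos'])
```

```text
[0.52748907 0.15672147 0.12222363] [-1.79993851e+02 -3.97702831e-03 -9.89945735e+01] 0.00710940615675174 7.6333 [ 0.97379529  0.25209856 -1.6783543 ] [0.06403581 0.01860153 0.03148651]
[0.52753799 0.1568022  0.12247262]
[0.52753799 0.1568022  0.12247262]
[0.52753799 0.1568022  0.12247262]
[0.52753799 0.1568022  0.12247262]
```

View pics/m6.png

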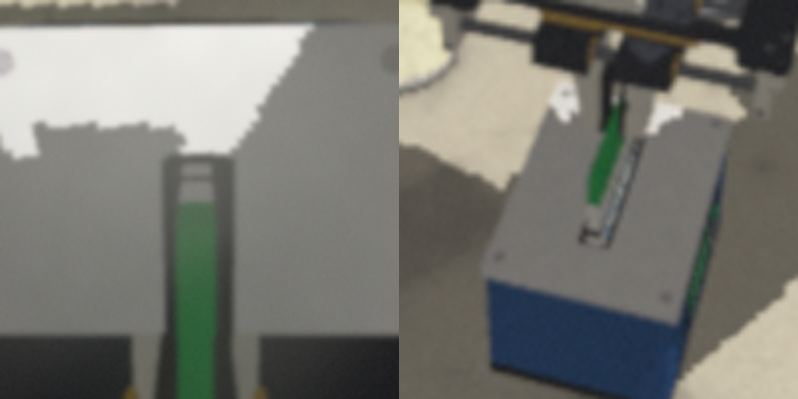

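The left panel shows the cassette (177–217) centred in the mouth (164–233). The side panel shows it entering the slot, with the line about to reach the lid level.

>>> send_rows --plan '[[[0,0,0.2,0,0,0],[0,0,0.45,0,0,0],[0,0,0.45,0,0,0],[0,0,0.45,0,0,0],[0,0,0.45,0,0,0],[0,0,0.45,0,0,0]]]'

```text
clock: 8.28
tool_pos: [0.5274, 0.1567, 0.1177]
orientation: [-180.0, 0.0, -99.0]
force: [-0.2, 0.1, -0.4]
opening: 0.0072
gripper_force: 30.0
```

Run:
```python
from h import *
o=ctrl.get_obs();print(o['tool_pos'],o['opening'],o['force'],o['qvel'])
a=snap('wrist','w7')['img'];b=snap('side','side7')['img']
R=lambda i,k:cv2.resize(i,None,fx=k,fy=k,interpolation=cv2.INTER_CUBIC)
A=R(a[150:210,280:360],5)[:,:400];B=R(b[240:300,310:390],5)
cv2.imwrite('pics/m7.png',np.hstack([A,B])[:,:,::-1])
```

```text
[0.52740912 0.15669674 0.11770497] 0.007218135615298651 [-0.17915844  0.09692978 -0.43758332] [ 0.02758557 -0.12808583  0.00435855 -0.09526782  0.03871529 -0.02542369]
```

View pics/m7.png

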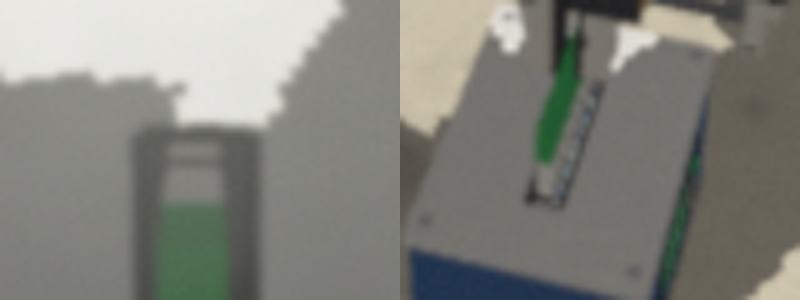

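The black line (row 182) lies about 6.5 px inside the mouth edge (row 175.6), which fits the line being level with the lid. The cassette is centred, and the tool reads no meaningful contact force.

```bash
python3 -c "
from plant import ctrl
print(ctrl.close_job())"
```

```text
the job is handed in; nothing more can be done
None
```

I handed the job in with the green cassette held upright and still in the reader slot, its black line about level with the lid top; no verdict came back.

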